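# Seat the bracket and snap the toggle clamp shut

### The job

Push the welded bracket along the fixture's channel until it is fully home against the end stop, while the clamp is still open. Then push the toggle clamp's lever over centre so that it snaps shut and holds the bracket down. Only push with the fingers: the bracket must not be lifted or tipped, and the other things on the table are to be left where they are.

Things in the scene. Friction and masses are not known exactly. Their poses are not given: they have to be found in the camera images.
- fixture: fixed steel fixture plate 260x110x6 mm; origin at the centre of its underside, x along its length towards the toggle clamp on its +x end, y across, z up. Its -x part has a channel along x, centred on y=+5 mm, 66 mm wide between two guide rails (10 mm thick, tops 16 mm above the table); the channel floor is 10 mm above the table, from x=-129 to +39 mm.
- stop_face (a point): middle of the face of the end stop, a bar across the channel at fixture (40, 5) mm, 14 mm above the table; the bar's top is 18 mm above the table. Fully home, the bracket's base touches this face and its origin is at fixture x=-12.5 mm.
- weld_bracket: loose steel bracket, 0.4 to 0.9 kg, in the channel: base plate 62x105x8 mm with an upright tab 6 mm thick, 64 mm long, 44 mm tall. Origin at the centre of its underside, x (62 mm) across the channel, y pointing away from the clamp (fixture -x). The tab is at bracket x +2 to +8, y -20 to +44 mm. It starts 25 to 60 mm short of home and slides with about 2 to 7 N.
- tab_end (a point): point on the middle of the tab's narrow upright end that faces away from the clamp, 36 mm above the table, 44 mm from the bracket's origin and 8.5 mm inside the base plate's end. In the fixture this end face reaches from 18 to 62 mm above the table; push here in fixture +x.
- toggle_clamp: toggle clamp; origin under its pad at fixture (70, -10, 6) mm, axes parallel to the fixture's. From a pivot (fixture x=79 mm, 52 mm above the table) a pressing arm reaches in -x over the bracket's base beside the tab, and a lever with a dark grip rises on the +x side: one rigid piece turning in the plane fixture y=-10 mm. Open, the raised arm's top is about 105 mm above the table.
- toggle_clamp_lever (a joint): angle of the clamp lever, rad: 0.55 = open (arm raised, grip leaning out in fixture +x), 0 = clamped flat on the bracket, -0.08 = stop with nothing under the spindle. An over-centre spring drives it away from 0.26 to either end. Pushed at right angles to the lever, the grip end takes about 7 N at first, less near the centre; then it snaps shut.
- grip_end (a point): middle of the end of the lever's round grip (20 mm across, 60 mm long). Open: 121 mm above the table at fixture x=+179 mm, grip sloping 43 degrees above level, lower rim of its end 7 mm farther out and 7 mm lower. Shut: 163 mm above the table at x=+127 mm, grip nearly upright. Moves on an arc of 120 mm radius; follow that arc up and over: a level push may jam by friction at first.
- spindle_foot (a point): centre of the underside of the spindle's round foot (16 mm across) at the end of the pressing arm; shut it rests on the bracket's base plate at fixture (13, -10) mm, 18 mm above the table.
- knob_weight_a: bystander: larger plain steel knob weight standing upright, 58 mm across, 92 mm tall; origin at the centre of its underside
- knob_weight_b: bystander: smaller plain steel knob weight standing upright, 52 mm across, 84 mm tall; origin at the centre of its underside
- gauge_block_tall: bystander: upright steel block 30x42x90 mm; origin at the centre of its underside
- ceramic_tile: bystander: flat pale tile 42x95x8 mm lying on the table; origin at the centre of its underside
- bolt_1: bystander: bolt 16x65x14 mm lying on the table; origin under its middle
- gas_nozzle: bystander: copper-coloured tube 22 mm across, 66 mm tall, standing upright; origin at the centre of its underside
Things that resemble listed ones, but are neither listed nor needed, are in the scene too. What is shaped like the weld_bracket but brown is not meant.

How it is judged (in metres and radians):
On the way, in this order (a step that is already met when the one before it is completed fails the run):
1. the bracket is home against the end stop (within 3 mm) with the clamp still open (x of weld_bracket in the frame of fixture above -0.0155 m and value of joint toggle_clamp_lever above 0.4 rad and z of weld_bracket in the frame of fixture below 0.013 m and angle between weld_bracket's own z axis and vertical below 0.06 rad), for 0.2 s.
2. the lever has snapped over and the spindle presses on the bracket (value of joint toggle_clamp_lever between -0.05 and 0.06 rad and contact force between toggle_clamp and weld_bracket above 3 N), for 0.2 s.
At the end, for the whole second after the job is handed in: The bracket lies flat within 3 mm of the end stop, the lever stands at -0.05 to 0.06 rad, and the clamp presses on the bracket with more than 3 N (all of step 2 and x of weld_bracket in the frame of fixture above -0.0155 m and linear speed of weld_bracket below 0.01 m/s and z of weld_bracket in the frame of fixture below 0.013 m and angle between weld_bracket's own z axis and vertical below 0.06 rad); the robot touches nothing.
It fails at once if the bracket is lifted or tipped (z of weld_bracket in the frame of fixture above 0.016 m or angle between weld_bracket's own z axis and vertical above 0.15 rad).
It fails at once if another thing on the table is moved by more than 20 mm (distance of any of knob_weight_a, knob_weight_b, gauge_block_tall, ceramic_tile, bolt_1, gas_nozzle from where it was at the start of the episode above 0.02 m).
It also fails if it takes over 48 s, if anything falls off the work surface, if the arm or the gripper's body presses on something with over 40 N, if the wrist force passes 120 N, or if a joint passes its speed limit or range.

### The arm

A 7-joint arm with a two-finger parallel gripper is mounted at the origin on the work surface; the furniture and walls round the work are solid. World frame = base frame: x ahead of the robot, y to its left, z up, the work surface at z = 0. Lengths are in m, angles in degrees, forces in N, time in s.
With the tool pointing down it reaches from about 0.425 to 0.825 m from the base axis. Payload 3.6 kg.
Tool frame: the origin (TCP) lies midway between the tips of the shut fingers; the grasp point (between the pads) lies 19 mm behind it; z points along the fingers, y is the line along which they close (so a half turn about z gives the same grasp; the last joint's range is limited). The gripper opens to 85 mm and grips with 20 to 120 N. Pads are 22 mm wide; open, the fingers measure 114 mm over their backs; the gripper's body (76 mm by 85 mm) begins 54 mm behind the grasp point. The pads swing forward as they close: fully open they stand 13 mm farther back than shut.
Start: joints at [68.211, 35.231, -0.722, 81.555, 0.464, 63.22, -2.315], TCP at [0.225, -0.61, 0.231] pointing down, gripper open.
Joint ranges: [-178.69, 178.69], [-17.37, 117.87], [-77.05, 75.6], [15.02, 138.74], [-78.02, 258.01], [0.78, 113.62], [-162.83, 162.83]. Speed limits (degrees/s): [159.86, 159.86, 180, 180, 180, 180, 180].

### API

Orientations are given as a 3x3 rotation matrix whose columns are the frame's x, y, z axes.
In Python, from plant import ctrl, capture, camera_params gives the robot as it stands. The module is installed in compiled form; this text tells all that it offers.
- The arm moves only by the tool jog_arm, never from a script. Its argument "plan" is a list of rows, each a list of 3 entries, a list of its own where there are three numbers: the shift along the world's x, y, z in cm, then the turn, a rotation vector about the world's x, y, z in degrees, then the opening, from 0 (shut) to 1 (fully open). In form: [[[dx, dy, dz], [ax, ay, az], gripper], ...]. A call has 1 to 20 rows; each row shifts and turns the commanded pose from where the row before left it; what a row does not reach is not made up. A row lasts 1/12 s, in which the tool goes at most 41.7 mm and 7.16 degrees, less where a joint would pass 70% of its speed; a pose out of reach is approached as far as the arm can. A call is refused whole if a number of a shift passes 4.17 or a number of a turn 7.16, either way. A call with a gripper value outside its range is refused whole. The fingers move at their own pace and stop on an object; "force" is the grip in N (left out, the last holds). Time passes only in rows, so rows that do not move let the fingers close. It gives the time, the measured TCP pose, the force, the opening and the grip force at its end, in the units of the state.
- ctrl.observe(): the state, without advancing time (a new reading comes with each control period).
- capture(name): name is "scene" or "top"; returns the picture (400x640x3 uint8, blue, green, red); there is no depth.
- camera_params(name): a dict with "fx", "fy", "cx", "cy" (pixels), "R" (3x3) and "t" (3): a world point X has camera coordinates R X + t. Camera axes: x right, y down, z forward; pixel columns grow to the right and rows downward; lengths in m; the calibration is good to about 2 mm. A picture is of the moment at which its call begins. camera_params takes no time and is no camera call.
- ctrl.hand_in(): hands the job in; it is judged then, once.
The state is a dict: "time": time; "joints": joint angles; "qvel": joint speeds; "joint_efforts": joint torques, N m; "ee_pos": TCP position; "orientation": TCP orientation; "ft_force": force on the tool from outside, world axes, zero at the start; "wrist_torque": the same for the moment, N m; "finger_gap": finger opening in m; "grasp_force": force on a finger pad.
Only numpy, scipy, OpenCV 4.12 (cv2) and the standard library are available. Lean on these libraries where they do the work, as an engineer would, in place of code of your own. Each camera call takes 0.05 s, during which the arm holds its last target. There are 200 camera calls.

## Working session

There is one attempt and no reset: what is moved stays moved. The work goes in short steps, Python scripts to look and compute and a tool call to move; the robot and the scene stay as the last step left them, time stands still between calls to the robot, and variables do not carry over. Pictures are saved under pics/ and viewed, at most 10 in all, crops included, and the job is handed in when it is done.

Besides the shell and the picture viewer there is one more tool, called after "Call:" by a JSON object that holds its "name" and its "arguments". jog_arm: Moves the arm, as the interface text tells. Its arguments: {"type":"object","properties":{"plan":{"type":"array","items":{"type":"array"}},"force":{"type":"number"}},"required":["plan"]}

```bash
mkdir -p pics
python3 - <<'E'
from plant import ctrl,capture,camera_params
import cv2
for n in("scene","top"):
    cv2.imwrite(f"pics/{n}0.png",capture(n)); p=camera_params(n); print(n,p)
s=ctrl.observe(); print(s["time"],s["ee_pos"],s["orientation"],s["finger_gap"])
E
```

```text
scene {'fx': 373.98340853983615, 'fy': 373.98340853983615, 'cx': 322.35215802297574, 'cy': 196.9806588711422, 'R': array([[-0.87421919, -0.48552997, -0.00121011],
       [-0.36356161,  0.65625738, -0.6611726 ],
       [ 0.32181325, -0.57756982, -0.75023285]]), 't': array([0.29288566, 0.20615512, 0.93085993])}
top {'fx': 520.2948247757383, 'fy': 520.2948247757383, 'cx': 326.96331962011425, 'cy': 193.61664829462313, 'R': array([[ 0.0062416 , -0.99996718, -0.00516526],
       [-0.98173676, -0.00514547, -0.19017481],
       [ 0.19014199,  0.00625792, -0.98173666]]), 't': array([-0.02155169,  0.38068812,  1.46288536])}
0.1 [ 0.2249981  -0.60909625  0.23024448] [[ 9.38030200e-01  3.46552564e-01 -8.15262652e-04]
 [ 3.46553523e-01 -9.38027659e-01  2.18321369e-03]
 [-8.14061470e-06 -2.33045252e-03 -9.99997284e-01]] 0.08558475223102302
```

View pics/scene0.png

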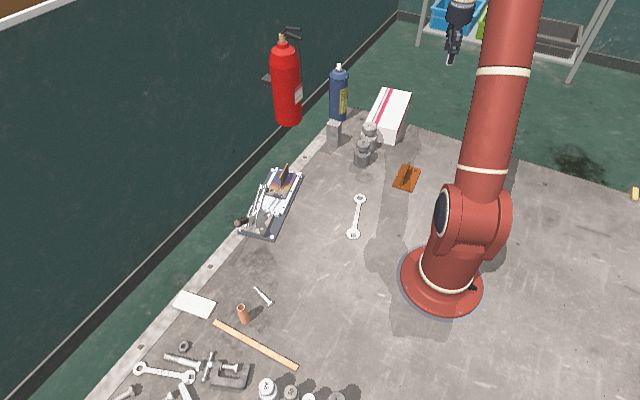

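View pics/top0.png

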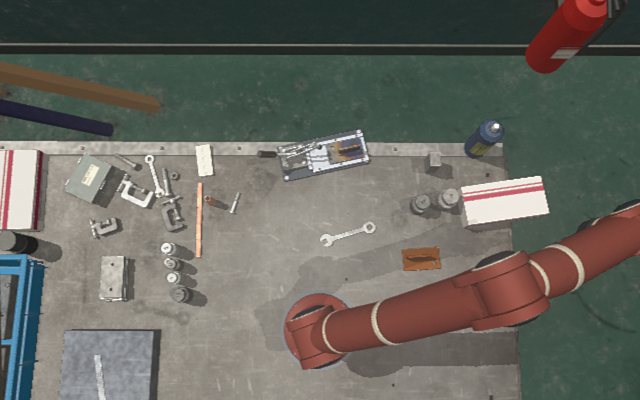

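The scene view shows the fixture around (270,205), with the grip at its lower left (240,222). In the top view it is around (323,155), with the grip at (266,154) pointing to world +y. I'll zoom in on both.

Run:
```python
import cv2,numpy as np
a=cv2.imread("pics/top0.png")[120:190,245:380]; b=cv2.imread("pics/scene0.png")[155:245,225:315]
cv2.imwrite("pics/z1.png",cv2.resize(a,None,fx=5.9,fy=5.9,interpolation=cv2.INTER_CUBIC))
cv2.imwrite("pics/z2.png",cv2.resize(b,None,fx=6.6,fy=6.6,interpolation=cv2.INTER_CUBIC))
```

```text
(no output)
```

View pics/z1.png

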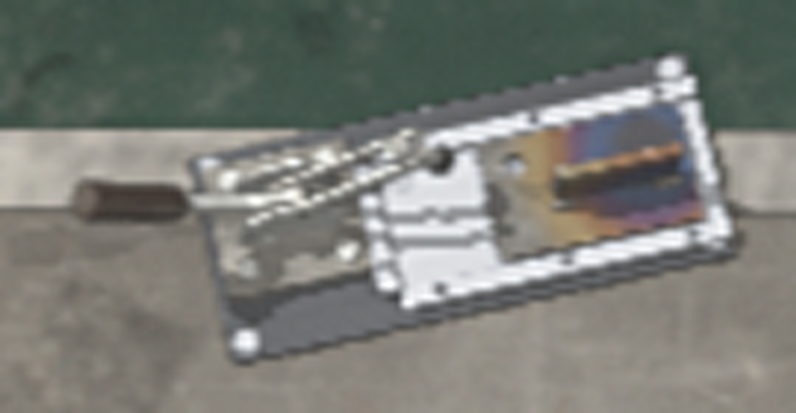

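View pics/z2.png

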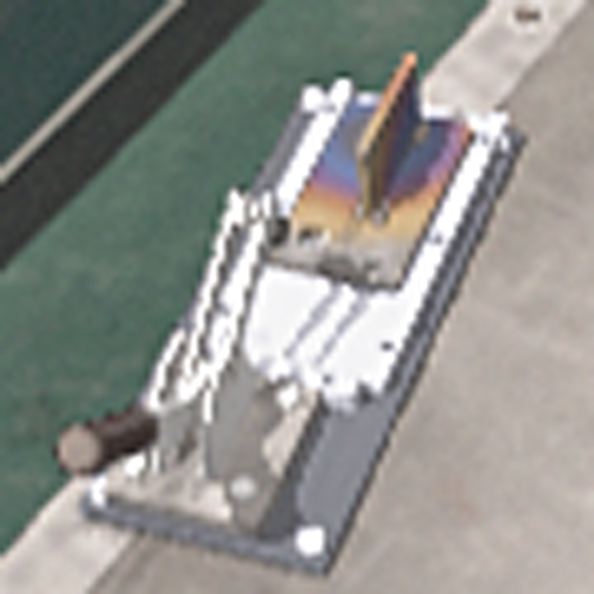

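The crops show the plate corners, the tab's far end (top crop (682,150), scene crop (410,58)), the grip end (top (80,200), scene (80,450)), and the base's clamp-side edge at top (497,255). I'll convert these to world positions.

```bash
cat > h.py <<'E'
import numpy as np
from plant import camera_params
P={n:camera_params(n) for n in("top","scene")}
def px(n,u,v):
    s,o=(5.9,(245,120)) if n=="top" else (6.6,(225,155))
    return (u+.5)/s-.5+o[0],(v+.5)/s-.5+o[1]
def ray(n,u,v):
    p=P[n];R=p["R"];return -R.T@p["t"],R.T@np.array([(u-p["cx"])/p["fx"],(v-p["cy"])/p["fy"],1])
def plane(n,u,v,z):
    c,d=ray(n,u,v);return c+d*(z-c[2])/d[2]
def tri(a,b):
    (c,d),(e,f)=ray("top",*a),ray("scene",*b)
    k=np.linalg.lstsq(np.c_[d,-f],e-c,rcond=None)[0];p,q=c+k[0]*d,e+k[1]*f
    return (p+q)/2,np.linalg.norm(p-q)
E
python3 - <<'E'
from h import *
np.set_printoptions(precision=4,suppress=True)
L=np.array([[130,55],[130,-55],[-130,-55],[-130,55]])/1e3
def fit(W):
    z=lambda a:a[:,0]+1j*a[:,1]
    l,w=z(L),z(W);m=w.mean();k=((w-m)*l.conj()).sum();r=k/abs(k)
    print("origin",m,"yaw",np.degrees(np.angle(r)),"res mm",np.abs(w-m-r*l)*1e3,"sides",np.abs(np.diff(w))); return m,r
Wt=np.array([plane("top",*px("top",*c),.006)[:2] for c in[(235,352),(192,160),(685,58),(738,248)]])
Ws=np.array([plane("scene",*px("scene",*c),.006)[:2] for c in[(325,568),(85,508),(303,92),(525,132)]])
m,r=fit(Wt);fit(Ws)
F=lambda X:(lambda q:np.array([q.real*1e3,q.imag*1e3,X[2]*1e3]))(((X[0]+1j*X[1])-m)/r)
for nm,a,b in[("grip",(78,200),(80,450)),("tabtop far",(682,148),(410,58)),("tabtop near",(556,180),(365,145))]:
    X,e=tri(px("top",*a),px("scene",*b));print(nm,X,e,"fix",F(X))
for nm,c in[("tab top far",(682,148)),("tab near",(556,182))]:print(nm,F(plane("top",*px("top",*c),.062)))
for c in[(485,145),(508,258)]:print("base edge",F(plane("top",*px("top",*c),.018)))
for c in[(265,258),(390,288)]:print("base edge s",F(plane("scene",*px("scene",*c),.018)))
E
```

```text
origin (0.5067483883654802-0.006798046646026859j) yaw 102.60458340816136 res mm [4.7747 3.1891 5.0348 2.9125] sides [0.1025 0.2565 0.1032]
origin (0.5062829719408821-0.008043741425111883j) yaw 103.2502083547342 res mm [2.1591 2.5268 2.8889 0.6354] sides [0.1063 0.2552 0.1108]
grip [0.4738 0.1704 0.1279] 0.0011708151014650655 fix [180.0808  -6.5175 127.8647]
tabtop far [ 0.5197 -0.1142  0.0643] 0.0005615231414309774 fix [-107.6018   10.7798   64.3114]
tabtop near [ 0.5017 -0.0523  0.0719] 0.0019059897127286633 fix [-43.3389  14.8243  71.943 ]
tab top far [-107.9252   10.4342   62.    ]
tab near [-44.0535  14.0802  62.    ]
base edge [-16.7022 -24.3194  18.    ]
base edge [-15.5033  35.456   18.    ]
base edge s [-13.2483 -27.1811  18.    ]
base edge s [-12.2648  32.3531  18.    ]
```

Run:
```python
from h import *
np.set_printoptions(precision=3,suppress=True)
for nm,u,v,z in[("gauge",434,159,.09),("knobA?",420,204,.09),("knobB?",449,197,.085),("bottle",489,132,.15)]:print(nm,plane("top",u,v,z))
a=np.radians(103.1);x=np.array([np.cos(a),np.sin(a)]);y=np.array([-x[1],x[0]]);o=np.array([.5065,-.0075])
for f in[(-150,10),(-108,10),(-71,10),(179,-10),(127,-10),(215,-10)]:print(f,o+(f[0]*x+f[1]*y)/1e3)
```

```text
gauge [ 0.471 -0.32   0.09 ]
knobA? [ 0.343 -0.277  0.09 ]
knobB? [ 0.364 -0.359  0.085]
bottle [ 0.532 -0.459  0.15 ]
(-150, 10) [ 0.531 -0.156]
(-108, 10) [ 0.521 -0.115]
(-71, 10) [ 0.513 -0.079]
(179, -10) [0.476 0.169]
(127, -10) [0.487 0.118]
(215, -10) [0.468 0.204]
```

Call:
{"name": "jog_arm", "arguments": {"plan": [[[0, 0, 0], [0, 0, -7.1], 0], [[2, 3.5, 0], [0, 0, 0], 0], [[2, 3.5, 0], [0, 0, 0], 0], [[2, 3.5, 0], [0, 0, 0], 0]]}}

```text
time: 0.43
ee_pos: [0.2851, -0.5034, 0.2305]
orientation: [[0.974, 0.226, -0.001], [0.226, -0.974, 0.001], [-0.0, -0.001, -1.0]]
ft_force: [1.2, -0.3, -0.1]
finger_gap: 0.0388
grasp_force: 0.0
```

Call:
{"name": "jog_arm", "arguments": {"plan": [[[2.05, 2.9, 0], [0, 0, 0], 0], [[2.05, 2.9, 0], [0, 0, 0], 0], [[2.05, 2.9, 0], [0, 0, 0], 0], [[2.05, 2.9, 0], [0, 0, 0], 0], [[2.05, 2.9, 0], [0, 0, 0], 0], [[2.05, 2.9, 0], [0, 0, 0], 0], [[2.05, 2.9, 0], [0, 0, 0], 0], [[2.05, 2.9, 0], [0, 0, 0], 0], [[2.05, 2.9, 0], [0, 0, 0], 0], [[2.05, 2.9, 0], [0, 0, 0], 0], [[2.05, 2.9, 0], [0, 0, 0], 0], [[2.05, 2.8, 0], [0, 0, 0], 0], [[0, 0, -3], [0, 0, 0], 0], [[0, 0, -3], [0, 0, 0], 0], [[0, 0, -3], [0, 0, 0], 0], [[0, 0, -3], [0, 0, 0], 0], [[0, 0, -3], [0, 0, 0], 0], [[0, 0, -3], [0, 0, 0], 0], [[0, 0, -2], [0, 0, 0], 0], [[0, 0, 0], [0, 0, 0], 0]]}}

```text
time: 2.1
ee_pos: [0.5276, -0.1567, 0.0269]
orientation: [[0.974, 0.228, -0.01], [0.228, -0.974, 0.003], [-0.009, -0.005, -1.0]]
ft_force: [-0.3, 0.0, -0.8]
finger_gap: 0.0
grasp_force: 0.0
```

Run:
```python
from plant import capture
import cv2
b=capture("scene")[135:255,215:335]
cv2.imwrite("pics/z3.png",cv2.resize(b,None,fx=5,fy=5,interpolation=cv2.INTER_CUBIC))
```

```text
(no output)
```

View pics/z3.png

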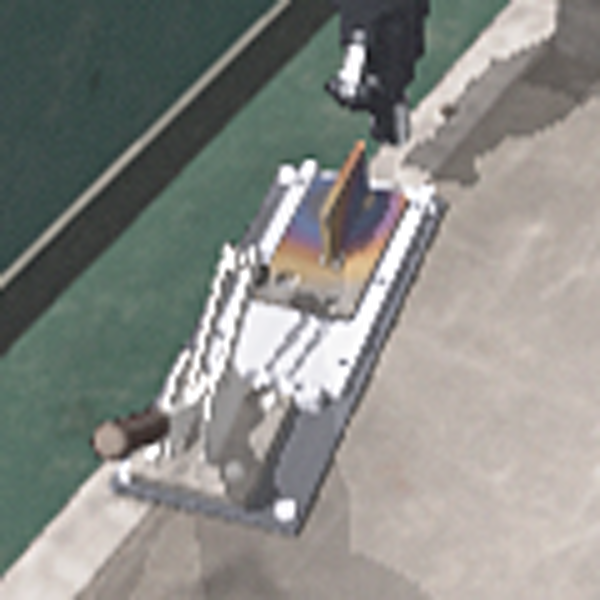

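The scene crop shows the shut fingertip at (390,135), just beyond the tab end at (362,145) and clear of the plate. Next I push along fixture +x.

Call:
{"name": "jog_arm", "arguments": {"plan": [[[0.3, 0.07, 0.3], [0, 0, 0], 0], [[-0.22, 0.97, 0], [0, 0, 0], 0], [[-0.11, 0.49, 0], [0, 0, 0], 0], [[-0.11, 0.49, 0], [0, 0, 0], 0], [[-0.11, 0.49, 0], [0, 0, 0], 0], [[-0.11, 0.49, 0], [0, 0, 0], 0], [[-0.11, 0.49, 0], [0, 0, 0], 0], [[-0.11, 0.49, 0], [0, 0, 0], 0], [[-0.11, 0.49, 0], [0, 0, 0], 0], [[-0.11, 0.49, 0], [0, 0, 0], 0]]}}

```text
time: 2.98
ee_pos: [0.5243, -0.1114, 0.0351]
orientation: [[0.974, 0.225, 0.003], [0.225, -0.974, -0.005], [0.002, 0.005, -1.0]]
ft_force: [1.7, -6.2, 1.1]
finger_gap: 0.0001
grasp_force: 3.0
```

Call:
{"name": "jog_arm", "arguments": {"plan": [[[-0.11, 0.49, 0], [0, 0, 0], 0], [[-0.11, 0.49, 0], [0, 0, 0], 0], [[-0.11, 0.49, 0], [0, 0, 0], 0], [[-0.11, 0.49, 0], [0, 0, 0], 0], [[-0.11, 0.49, 0], [0, 0, 0], 0]]}}

```text
time: 3.4
ee_pos: [0.5189, -0.0869, 0.0351]
orientation: [[0.974, 0.225, 0.003], [0.225, -0.974, -0.004], [0.002, 0.005, -1.0]]
ft_force: [0.6, -6.0, 2.5]
finger_gap: 0.0002
grasp_force: 3.1
```

Call:
{"name": "jog_arm", "arguments": {"plan": [[[-0.06, 0.25, 0], [0, 0, 0], 0], [[-0.06, 0.25, 0], [0, 0, 0], 0], [[-0.06, 0.25, 0], [0, 0, 0], 0]]}}

```text
time: 3.65
ee_pos: [0.5171, -0.0793, 0.0351]
orientation: [[0.974, 0.225, 0.003], [0.225, -0.974, -0.004], [0.002, 0.005, -1.0]]
ft_force: [0.8, -6.3, 1.7]
finger_gap: -0.0002
grasp_force: 3.1
```

Call:
{"name": "jog_arm", "arguments": {"plan": [[[-0.05, 0.2, 0], [0, 0, 0], 0], [[-0.05, 0.2, 0], [0, 0, 0], 0], [[0, 0, 0], [0, 0, 0], 0]]}}

```text
time: 3.9
ee_pos: [0.517, -0.076, 0.0351]
orientation: [[0.974, 0.225, 0.005], [0.225, -0.974, -0.005], [0.004, 0.006, -1.0]]
ft_force: [2.5, -7.0, 0.9]
finger_gap: -0.0001
grasp_force: 3.6
```

Call:
{"name": "jog_arm", "arguments": {"plan": [[[-0.05, 0.2, 0], [0, 0, 0], 0], [[0, 0, 0], [0, 0, 0], 0]]}}

```text
time: 4.07
ee_pos: [0.5176, -0.0756, 0.0354]
orientation: [[0.975, 0.224, 0.008], [0.224, -0.975, -0.007], [0.006, 0.009, -1.0]]
ft_force: [3.9, -9.8, -0.1]
finger_gap: -0.0003
grasp_force: 4.9
```

Call:
{"name": "jog_arm", "arguments": {"plan": [[[-0.1, 0.25, 0], [0, 0, 0], 0], [[0, 0, 0], [0, 0, 0], 0], [[0, 0, 0], [0, 0, 0], 0]]}}

```text
time: 4.32
ee_pos: [0.5179, -0.0751, 0.0359]
orientation: [[0.975, 0.222, 0.011], [0.222, -0.975, -0.009], [0.009, 0.011, -1.0]]
ft_force: [5.5, -11.9, 1.1]
finger_gap: -0.0003
grasp_force: 6.5
```

Run:
```python
from plant import capture
import cv2
b=capture("scene"); cv2.imwrite("pics/s4.png",b); b=b[135:255,215:335]
cv2.imwrite("pics/z4.png",cv2.resize(b,None,fx=5,fy=5,interpolation=cv2.INTER_CUBIC))
```

```text
(no output)
```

View pics/z4.png

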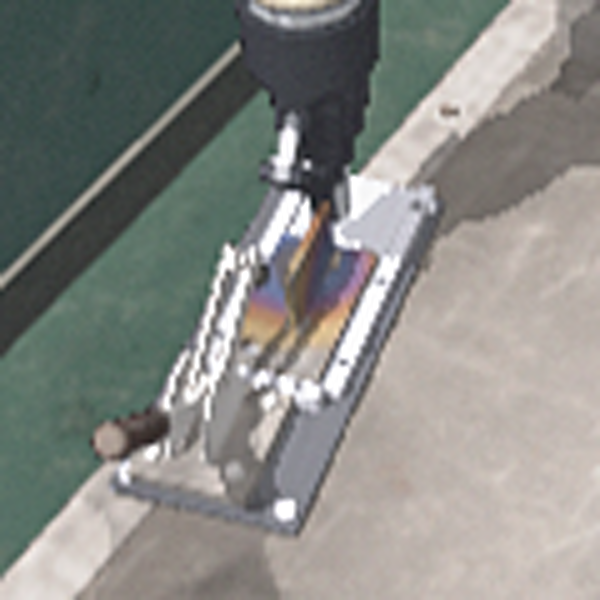

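The crop shows the bracket up against the stop bar, near (330,395), with the lever still open and the grip end at (113,440). Now I retreat, rise, cross over to beyond the grip and tilt the tool 30°.

Call:
{"name": "jog_arm", "arguments": {"plan": [[[0.2, -1, 0], [0, 0, 0], 0], [[0.3, -1.2, 0], [0, 0, 0], 0], [[0, 0, 3.6], [0, 0, 0], 0], [[0, 0, 3.6], [0, 0, 0], 0], [[0, 0, 3.6], [0, 0, 0], 0], [[0, 0, 3.6], [0, 0, 0], 0], [[0, 0, 3.6], [0, 0, 0], 0], [[0, 0, 3.6], [0, 0, 0], 0], [[0, 0, 3.6], [0, 0, 0], 0], [[-0.65, 3.4, 0], [0, 0, 0], 0], [[-0.65, 3.4, 0], [0, 0, 0], 0], [[-0.65, 3.4, 0], [0, 0, 0], 0], [[-0.65, 3.4, 0], [0, 0, 0], 0], [[-0.65, 3.4, 0], [0, 0, 0], 0], [[-0.65, 3.4, 0], [-5.84, -1.36, 0], 0], [[-0.65, 3.4, 0], [-5.84, -1.36, 0], 0], [[-0.65, 3.4, 0], [-5.84, -1.36, 0], 0], [[-0.65, 3.4, 0], [-5.84, -1.36, 0], 0], [[-0.65, 3.4, 0], [-5.84, -1.36, 0], 0], [[0, 0, 0], [0, 0, 0], 0]]}}

```text
time: 6.03
ee_pos: [0.4465, 0.2647, 0.281]
orientation: [[0.967, 0.225, 0.116], [0.253, -0.842, -0.477], [-0.01, 0.491, -0.871]]
ft_force: [-1.6, 2.3, -0.9]
finger_gap: 0.0002
grasp_force: 0.0
```

Run:
```python
from plant import capture
import cv2
b=capture("scene"); cv2.imwrite("pics/s5.png",b); b=b[95:275,185:335]
cv2.imwrite("pics/z5.png",cv2.resize(b,None,fx=3.3,fy=3.3,interpolation=cv2.INTER_CUBIC))
```

```text
(no output)
```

View pics/z5.png

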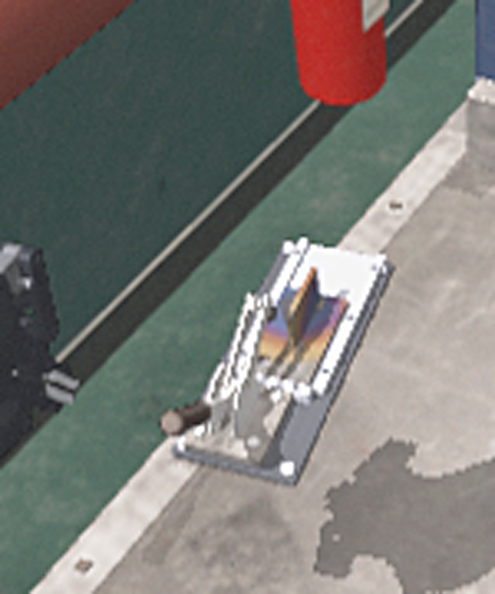

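Run:
```python
from h import *
a=np.radians(103.1);x=np.array([np.cos(a),np.sin(a)]);y=np.array([-x[1],x[0]]);o=np.array([.5065,-.0075])
def F(u,v,z):
    X=plane("scene",(u+.5)/3.3-.5+185,(v+.5)/3.3-.5+95,z)[:2]-o;return X@x*1e3,X@y*1e3
print("tab far",F(314,268,.062),"near",F(291,316,.062))
for dx,dz,n in[(-12.7,-98,"A"),(-60,-104,"B")]:print(n,dx*x/10,dz/10)
```

```text
tab far (np.float64(-54.1314030526686), np.float64(8.399130255313873)) near (np.float64(4.943924818862448), np.float64(9.455187543590007))
A [ 0.28784716 -1.23694948] -9.8
B [ 1.35990784 -5.8438558 ] -10.4
```

Call:
{"name": "jog_arm", "arguments": {"plan": [[[0.6, 0.1, 0], [0, 0, 0], 0], [[0.1, -0.4, -3.3], [0, 0, 0], 0], [[0.1, -0.4, -3.3], [0, 0, 0], 0], [[0.1, -0.4, -3.2], [0, 0, 0], 0], [[0, 0, 0], [0, 0, 0], 0]]}}

```text
time: 6.5
ee_pos: [0.4612, 0.232, 0.1841]
orientation: [[0.975, 0.197, 0.102], [0.221, -0.842, -0.492], [-0.011, 0.502, -0.865]]
ft_force: [-1.0, -1.1, -0.2]
finger_gap: -0.0
grasp_force: 0.0
```

Call:
{"name": "jog_arm", "arguments": {"plan": [[[-0.4, 1.7, -1], [0, 0, 0], 0], [[0, 0, 0], [0, 0, 0], 0], [[0.31, -1.34, -2.4], [0, 0, 0], 0], [[0.31, -1.34, -2.4], [0, 0, 0], 0], [[0.31, -1.34, -2.4], [0, 0, 0], 0], [[0.31, -1.34, -2.3], [0, 0, 0], 0], [[0, 0, 0], [0, 0, 0], 0]]}}

```text
time: 7.08
ee_pos: [0.4708, 0.1972, 0.0822]
orientation: [[0.975, 0.195, 0.107], [0.223, -0.843, -0.489], [-0.005, 0.501, -0.865]]
ft_force: [-0.5, -0.5, 0.2]
finger_gap: -0.0002
grasp_force: 0.0
```

Run:
```python
from plant import capture
import cv2
b=capture("scene"); cv2.imwrite("pics/s6.png",b); b=b[155:255,195:315]
cv2.imwrite("pics/z6.png",cv2.resize(b,None,fx=5,fy=5,interpolation=cv2.INTER_CUBIC))
```

```text
(no output)
```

View pics/z6.png

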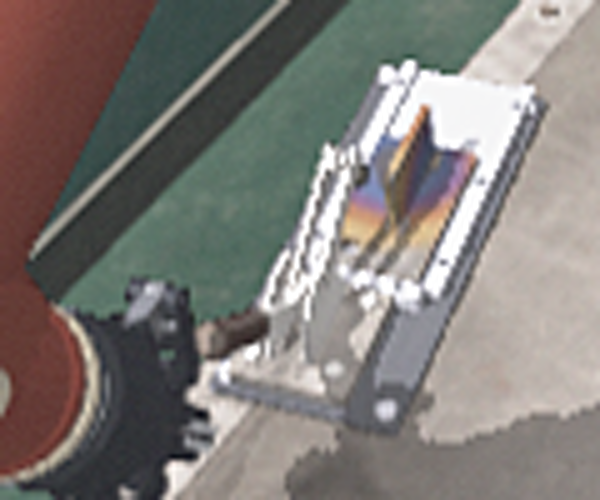

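The crop shows the fingers at (200,435), just outside and below the grip end at (215,340), in line with it. Now I make contact and follow the arc.

Call:
{"name": "jog_arm", "arguments": {"plan": [[[0.15, -0.65, 0.25], [0, 0, 0], 0], [[0.15, -0.65, 0.25], [0, 0, 0], 0], [[0.15, -0.6, 0.2], [0, 0, 0], 0], [[0.06, -0.25, 0.35], [0, 0, 0], 0], [[0.06, -0.25, 0.35], [0, 0, 0], 0], [[0.06, -0.25, 0.35], [0, 0, 0], 0], [[0.06, -0.25, 0.35], [0, 0, 0], 0]]}}

```text
time: 7.72
ee_pos: [0.4779, 0.1747, 0.1043]
orientation: [[0.973, 0.2, 0.114], [0.23, -0.847, -0.48], [0.0, 0.493, -0.87]]
ft_force: [0.3, 3.6, -3.6]
finger_gap: 0.0
grasp_force: 2.5
```

Call:
{"name": "jog_arm", "arguments": {"plan": [[[0.06, -0.27, 0.33], [0, 0, 0], 0], [[0.06, -0.27, 0.33], [0, 0, 0], 0], [[0.07, -0.3, 0.32], [0, 0, 0], 0], [[0.07, -0.3, 0.32], [0, 0, 0], 0], [[0.07, -0.32, 0.3], [0, 0, 0], 0]]}}

```text
time: 8.13
ee_pos: [0.4816, 0.1582, 0.1213]
orientation: [[0.974, 0.198, 0.113], [0.228, -0.845, -0.484], [-0.0, 0.497, -0.868]]
ft_force: [0.6, 2.5, 0.3]
finger_gap: 0.0
grasp_force: 0.8
```

Call:
{"name": "jog_arm", "arguments": {"plan": [[[0.08, -0.35, 0.28], [0, 0, 0], 0], [[0.08, -0.35, 0.28], [0, 0, 0], 0], [[0.09, -0.38, 0.25], [0, 0, 0], 0], [[0.09, -0.38, 0.22], [0, 0, 0], 0]]}}

```text
time: 8.47
ee_pos: [0.4846, 0.1415, 0.131]
orientation: [[0.974, 0.197, 0.111], [0.226, -0.844, -0.486], [-0.002, 0.498, -0.867]]
ft_force: [-0.4, 0.3, 0.3]
finger_gap: -0.0002
grasp_force: 0.0
```

Contact force is gone, so the lever has probably snapped. I'll withdraw outward and look.

Call:
{"name": "jog_arm", "arguments": {"plan": [[[-0.4, 1.8, -0.2], [0, 0, 0], 0], [[-0.5, 2.2, 0], [0, 0, 0], 0], [[-0.7, 3, 1], [0, 0, 0], 0], [[-0.7, 3, 1], [0, 0, 0], 0], [[0, 0, 0], [0, 0, 0], 0]]}}

```text
time: 8.88
ee_pos: [0.4605, 0.2516, 0.1491]
orientation: [[0.972, 0.206, 0.117], [0.237, -0.848, -0.475], [0.002, 0.489, -0.872]]
ft_force: [-1.1, 1.4, 0.8]
finger_gap: -0.0002
grasp_force: 0.0
```

Run:
```python
from plant import capture
import cv2
b=capture("scene"); cv2.imwrite("pics/s7.png",b); b=b[135:255,195:315]
cv2.imwrite("pics/z7.png",cv2.resize(b,None,fx=5,fy=5,interpolation=cv2.INTER_CUBIC))
```

```text
(no output)
```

View pics/z7.png

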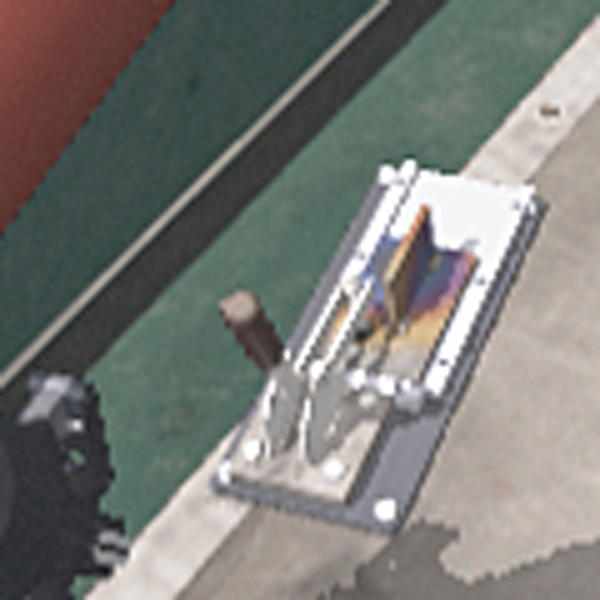

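The grip is now upright, with its end at crop (240,305). The arm lies flat, its foot is on the base near (365,330), and the fingers are clear. I'll check the grip end against its given shut position, then hand in.

Run:
```python
from h import *
from plant import ctrl
a=np.radians(103.1);x=np.array([np.cos(a),np.sin(a)]);y=np.array([-x[1],x[0]]);o=np.array([.5065,-.0075])
p=P["scene"];c=p["R"]@np.r_[o+.127*x-.010*y,.163]+p["t"]
uv=np.array([c[0]/c[2]*p["fx"]+p["cx"],c[1]/c[2]*p["fy"]+p["cy"]]);m=np.array([240/5+195,305/5+135]);print(uv,m)
if np.linalg.norm(uv-m)<4: print(ctrl.hand_in())
```

```text
[242.73325415 196.52424198] [243. 196.]
the job is handed in; nothing more can be done
None
```

The job is handed in at about 9 s of the 48 s allowed: the bracket is home against the end stop and the clamp lever snapped shut with its foot on the base, both checked in the pictures; the clamp's holding force couldn't be measured.

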